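# Lay a foam block down along the cutter fence

## Robot

A 6-joint arm with a two-finger parallel gripper is mounted at the origin on the work surface. World frame = base frame: x ahead of the robot, y to its left, z up, the work surface at z = 0. Lengths are in m, angles in rad, forces in N, time in s.
With the tool pointing down it reaches from about 0.35 to 0.975 m from the base axis. Payload 7.1 kg.
Tool frame: the origin (TCP) lies midway between the tips of the shut fingers; the grasp point (between the pads) lies 19 mm behind it; z points along the fingers, y is the direction in which the jaws open and shut (so a half turn about z gives the same grasp; the last joint's range is limited). The gripper opens to 88 mm and grips with 3 to 60 N. Pads are 20 mm wide; open, the fingers measure 115 mm over their backs; the gripper's body (75 mm by 178 mm) begins 61 mm behind the grasp point.
Start: joints at [-1.185, 0.423, 1.63, -0, 1.089, -0.019], TCP at [0.246, -0.574, 0.223] pointing down, gripper open.
Joint ranges: [-3, 3], [-0.9, 2.11], [0.09, 2.58], [-1.31, 4.45], [0.11, 2.69], [-2.54, 2.54]. Speed limits (rad/s): [2.39, 2.39, 3.01, 3.14, 3.14, 3.14].

## Interface

Orientations are given as a rotation vector (axis times angle).
In Python, from cell import r, read_camera, get_calibration gives the robot as it stands.
- The arm moves only by the tool carry_out, never from a script. Its argument "deltas" is a list that holds one entry, the list of rows, each a list of 5 numbers: the opening, from 0 (shut) to 1 (fully open), then the shift along the tool's x, y, z in cm, then the turn about the tool's z in rad. In form: [[[grip, dx, dy, dz, yaw], ...]]. A call has 1 to 20 rows; each row shifts and turns the pose as measured when the row begins, along the tool's axes as they then stand; what a row does not reach is not made up. A row lasts 1/8 s, in which the tool goes at most 62.5 mm and 10.7 degrees, less where a joint would pass 70% of its speed; a pose out of reach is approached as far as the arm can. A call with a gripper value outside its range is refused whole. The fingers move at their own pace and stop on an object; "newtons" is the grip in N (left out, the last holds). Time passes only in rows, so rows that do not move let the fingers close. It gives the time, the measured TCP pose, the force and the opening at its end, in the units of the state.
- r.read_state(): the state, without advancing time (a new reading comes with each control period).
- read_camera(name): name is "scene" or "top" or "wrist"; returns the picture (420x560x3 uint8, blue, green, red); there is no depth.
- get_calibration(name): a dict with "fx", "fy", "cx", "cy" (pixels), "R" (3x3) and "t" (3): a world point X has camera coordinates R X + t. Camera axes: x right, y down, z forward; pixel columns grow to the right and rows downward; lengths in m; the calibration is good to about 2 mm. A picture is of the moment at which its call begins: read the wrist's pose just before it. get_calibration takes no time and is no camera call; for the wrist camera it gives the pose at the moment of the call.
- r.close_job(): hands the job in, once; it reports no verdict.
The state is a dict: "time_s": time; "qpos": joint angles; "qd": joint speeds; "joint_torque": joint torques, N m; "ee_pos": TCP position; "tcp_rot": TCP orientation; "force": force on the tool from outside, world axes, zero at the start; "wrist_torque": the same for the moment, N m; "finger_gap": finger opening in m.
Only numpy, scipy, OpenCV 4.12 (cv2) and the standard library are available. Lean on these libraries where they do the work, as an engineer would, in place of code of your own. Each camera call takes 0.05 s, during which the arm holds its last target. There are 200 camera calls.

## Task

The tall foam block standing on end on the hot-wire cutter is to be sliced lengthwise next: push it over and gently push it flush against the fence, so that it lies on its side along the fence, wholly on the cutter's table and short of the wire (to the wire's right as the robot sees it). Only push it with the fingers, never pinch or lift it. Keep everything off the wire and its arm, and leave the other things where they are.

Things in the scene. Friction and masses are not known exactly. Their poses are not given: they have to be found in the camera images.
- block_center (a point): centre of the cream foam block to lay down: square prism 70 x 70 x 150 mm (z axis along its length), 30 to 65 g, the only tall block on the cutter. Starts standing on the cutter's table 40 to 75 mm clear of the fence, right (-y) of the wire, turned up to 9 deg to the fence. Pushed within its top 30 mm it tips about its far bottom edge without sliding; past 25 deg of lean it falls by itself
- cutter: hot-wire foam cutter, fixed: black housing, red-brown table of 360 mm (its x) by 600 mm (its y, so ends at y = -300 and +300); origin on the work surface under the table's centre, the table's top is 85 mm above it. x axis points across the fence, away from the robot; y axis along the fence
- fence: aluminium fence, fixed on the cutter's table: upright plate 55 mm high; origin at the table's top, in the plate's face that looks towards the robot; x axis square to the face, away from the robot, y axis along the fence; the face runs from y = -250 to +230 mm, 60 to 85 mm beyond the cutter's centre. Behind it a foot 30 mm wide and two low clamp knobs
- wire: taut upright cutting wire, fragile (switched off), 1.6 mm thick, 265 mm tall; origin at its foot on the cutter's table, at x = 45, y = 200 mm of the cutter, 15 to 40 mm in front of the fence's face
- bow: square steel arm that carries the wire, fixed: a 20 mm post behind the fence at x = 160, y = 200 mm of the cutter, and a 20 mm bar 270 to 290 mm above the table from the post towards the robot to x = 25 mm, over the wire, with the wire's tensioner (28 mm wide, reaching 20 mm above and below the bar). Its origin is on the table's top at the cutter's centre
- stub_mid (a point): centre of a short foam block, 55 x 45 x 60 mm high, on the cutter's table to the left (+y) of the wire: leave alone
- strip_mid (a point): centre of a foam strip 18 x 100 x 18 mm lying along the table's front (robot-side) edge at the right: leave alone
- gauge_mid (a point): centre of a small foam prism 22 x 22 x 75 mm standing on the cutter's table behind the fence: leave alone
- chunk_mid (a point): centre of a foam block 110 x 65 x 60 mm lying on the work surface right of the cutter: leave alone
- glue_mid (a point): white glue bottle, 60 mm across and 155 mm tall with its nozzle, on the work surface left of the cutter (point 55 mm up): leave alone
- tape_mid (a point): black roll of tape, 90 mm across, 24 mm high, lying on the work surface left of the cutter (point at its centre): leave alone
- driver_grip (a point): handle of a screwdriver lying on the work surface right of the cutter: leave alone
- knife_mid (a point): yellow snap-off knife, 150 mm long, lying on the work surface left of the cutter (point at its middle): leave alone
Not all that is in view belongs to the job. What is shaped like the part that bears block_center but orange or turquoise is not meant.

How it is judged:
By the outcome, as a careful person would: the job done as asked, in the order asked, and still so for the second after the job is handed in, with the robot touching nothing.
It also fails if it takes over 45 s, if anything falls off the work surface, if the arm or the gripper's body presses on something with over 40 N, if the wrist force passes 120 N, or if a joint passes its speed limit or range.

## Working session

There is one attempt and no reset: what is moved stays moved. The work goes in short steps, Python scripts to look and compute and a tool call to move; the robot and the scene stay as the last step left them, time stands still between calls to the robot, and variables do not carry over. Pictures are saved under pics/ and viewed, about 8 in all and at most 12, crops included, and the job is handed in when it is done.

Besides the shell and the picture viewer there is one more tool, called after "Emit:" as name(argument=value, ...), one argument or row to a line, values as JSON. carry_out: Moves the arm, as the interface text tells. Its arguments: {"type":"object","properties":{"deltas":{"type":"array"},"newtons":{"type":"number"}},"required":["deltas"]}

```bash
mkdir -p pics; ls; python3 - <<'E'
from cell import r, read_camera, get_calibration
import cv2, numpy as np
s=r.read_state(); print(s)
for n in("scene","top"):
    im=read_camera(n); cv2.imwrite(f"pics/{n}0.png",im)
    c=get_calibration(n); print(n,{k:np.round(v,4).tolist() for k,v in c.items()}, (-np.array(c["R"]).T@np.array(c["t"])).round(3))
E
```

```text
pics
{'time_s': 0.0, 'qpos': array([-1.18504270e+00,  4.23843307e-01,  1.63065254e+00, -2.99497432e-05,
        1.08859476e+00, -1.90321441e-02]), 'qd': array([ 1.51955038e-03, -5.55485335e-05,  1.70965667e-03,  2.23462196e-04,
        1.89999206e-03,  8.40784077e-04]), 'joint_torque': array([ 2.50566824e-03, -5.44620967e+01, -2.73665857e+01,  6.43388182e-02,
        2.26182950e-02, -9.73949932e-05]), 'ee_pos': array([ 0.24593466, -0.57399629,  0.22191487]), 'tcp_rot': array([-3.07602519e+00, -6.31230237e-01,  4.69777889e-04]), 'force': array([-0.25870459, -0.30099911, -0.09313234]), 'wrist_torque': array([ 0.05562276,  0.01746626, -0.00326573]), 'finger_gap': 0.08815154574719887}
scene {'fx': 391.5797, 'fy': 391.5797, 'cx': 281.0074, 'cy': 203.0945, 'R': [[0.7421, 0.6703, 0.0042], [0.5337, -0.5871, -0.6086], [-0.4055, 0.4539, -0.7934]], 't': [-0.4403, -0.1949, 1.382]} [ 0.991 -0.447  0.98 ]
top {'fx': 499.7707, 'fy': 499.7707, 'cx': 276.7463, 'cy': 191.6124, 'R': [[-0.0072, -0.9999, -0.0138], [-0.9938, 0.0087, -0.111], [0.1111, 0.0129, -0.9937]], 't': [0.043, 0.5469, 1.6222]} [0.364 0.017 1.673]
```

View pics/scene0.png

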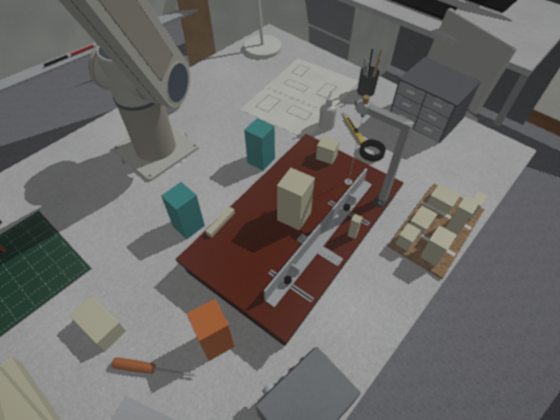

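View pics/top0.png

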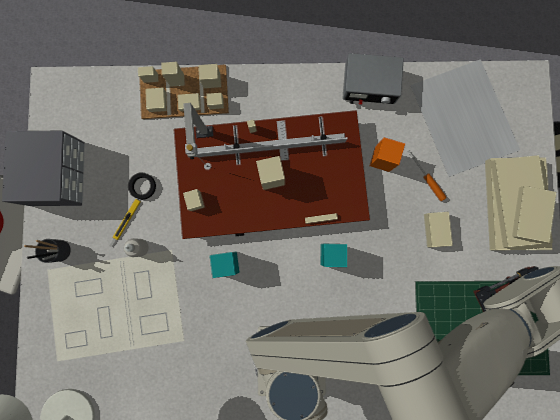

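The scene view shows the cream block standing on the red-brown table at scene (295,200) and top (270,172). Things it could be taken for are turquoise blocks at top (224,264) and (334,254), an orange block (388,154), the cream stub (193,200), the chunk (438,230), the gauge (251,127), the strip (321,218), and offcuts on a board (185,90). I choose the cream block at top (270,172). Next I measure it.

```bash
cat > h.py <<'E'
import cv2, numpy as np
from cell import r, read_camera, get_calibration
def ray(c,uv,z):
    R,t=np.array(c["R"]),np.array(c["t"]); o=-R.T@t
    uv=np.atleast_2d(np.asarray(uv,float))
    d=np.c_[(uv[:,0]-c["cx"])/c["fx"],(uv[:,1]-c["cy"])/c["fy"],np.ones(len(uv))]@R
    return o+d*((z-o[2])/d[:,2])[:,None]
def proj(c,X):
    p=np.atleast_2d(X)@np.array(c["R"]).T+np.array(c["t"])
    return np.c_[c["fx"]*p[:,0]/p[:,2]+c["cx"],c["fy"]*p[:,1]/p[:,2]+c["cy"]]
E
python3 - <<'E'
from h import *
im=cv2.imread("pics/top0.png"); c=get_calibration("top")
hsv=cv2.cvtColor(im,cv2.COLOR_BGR2HSV)
m=((hsv[...,0]<10)|(hsv[...,0]>172))&(hsv[...,1]>120)&(hsv[...,2]<160)
m=m.astype(np.uint8)*255; m[:,:150]=0;m[:,372:]=0; m[:100]=0; m[245:]=0
pts=cv2.findNonZero(m); hull=cv2.convexHull(pts)
q=cv2.approxPolyDP(hull,8,True)[:,0]; print("table px",q.tolist())
W=ray(c,hull[:,0],.085)[:,:2].astype(np.float32)
rc=cv2.minAreaRect(W); print("table rect",rc)
B=cv2.boxPoints(rc); print(B.round(4).tolist())
for p in [(270,172),(262,162),(265,183),(250,127)]: print(p,im[p[1],p[0]],hsv[p[1],p[0]])
# block top
g=((hsv[...,0]>15)&(hsv[...,0]<40)&(hsv[...,1]>30)&(hsv[...,2]>150)).astype(np.uint8)*255
cs,_=cv2.findContours(g[140:205,235:305],cv2.RETR_EXTERNAL,cv2.CHAIN_APPROX_NONE,offset=(235,140))
b=max(cs,key=cv2.contourArea)
print("block px",cv2.boundingRect(b),cv2.contourArea(b))
rw=cv2.minAreaRect(ray(c,b[:,0],.235)[:,:2].astype(np.float32)); print("block top z.235",rw, cv2.boxPoints(rw).round(4).tolist())
cr=im[95:245,165:375]; o=cv2.resize(cr,None,fx=3.8,fy=3.8,interpolation=cv2.INTER_CUBIC)
cv2.imwrite("pics/crop1.png",o)
E
```

```text
table px [[363, 100], [369, 219], [183, 238], [154, 190], [174, 129]]
table rect ((0.6121190786361694, 0.08524581789970398), (0.39028090238571167, 0.7022223472595215), 5.6266984939575195)
[[0.38350000977516174, 0.4154999852180481], [0.4523000121116638, -0.2833000123500824], [0.8406999707221985, -0.24500000476837158], [0.7718999981880188, 0.4537999927997589]]
(270, 172) [132 164 170] [ 25  57 170]
(262, 162) [133 165 171] [ 25  57 171]
(265, 183) [71 89 92] [26 58 92]
(250, 127) [69 86 89] [26 57 89]
block px (256, 156, 28, 28) 496.0
block top z.235 ((0.5898221135139465, 0.056071873754262924), (0.06832599639892578, 0.06798037886619568), 11.91439151763916) [[0.5493999719619751, 0.08229999989271164], [0.5633999705314636, 0.015799999237060547], [0.630299985408783, 0.029899999499320984], [0.6161999702453613, 0.09640000015497208]]
```

View pics/crop1.png

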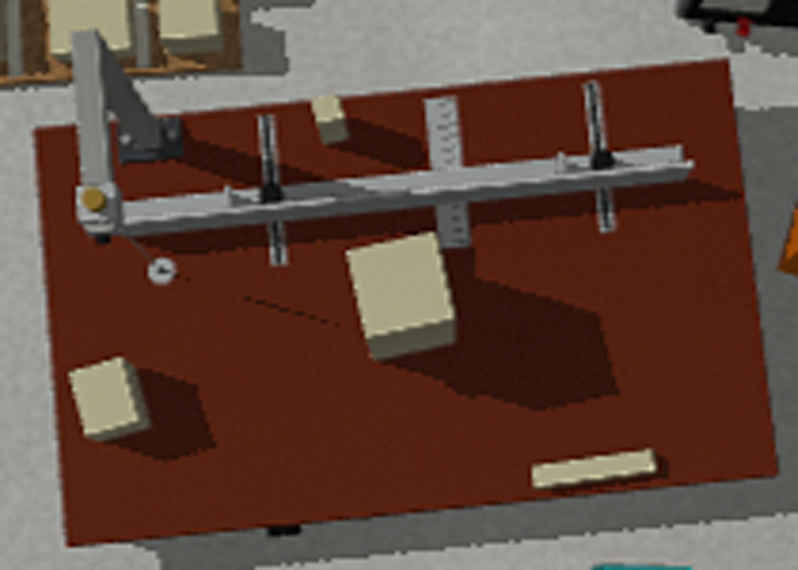

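The crop shows the block's lit top face at crop (347..452, 235..335), the wire's foot at (162,270), the bow at (97,200), the fence running (110,220)–(690,170), the stub at (107,398), the strip at (594,468), and table corners (35,129), (728,60), (778,475), (67,546). The colour mask caught the wooden board, so I refit the table from its corners and read the fence edge by profile.

```bash
python3 - <<'E'
from h import *
im=cv2.imread("pics/top0.png"); c=get_calibration("top")
f=lambda p:(np.array(p,float)+.5)/3.8-.5+[165,95]
K=ray(c,f([(35,129),(728,60),(778,475),(67,546)]),.085)[:,:2]   # far-left, far-right, near-right, near-left
print("corners",K.round(4).tolist()); L=lambda a,b:np.linalg.norm(K[a]-K[b]).round(4)
print("sides",L(0,1),L(3,2),L(0,3),L(1,2))
y=(K[0]-K[1])+(K[3]-K[2]); x=(K[0]-K[3])+(K[1]-K[2]); 
th=np.arctan2(-y[0],y[1]); th2=np.arctan2(x[1],x[0]); print("yaw deg",np.degrees([th,th2]))
th=(th*2+th2)/3; C=K.mean(0); Rc=np.array([[np.cos(th),-np.sin(th)],[np.sin(th),np.cos(th)]])
to=lambda P:(np.atleast_2d(P)[:,:2]-C)@Rc
print("C",C,"wire foot cutter",to(ray(c,f([(162,270)]),.085))*1e3)
g=cv2.cvtColor(im,cv2.COLOR_BGR2GRAY)
for u in(215,225,255,265,300,310,335):
    print(u,"rows",list(range(130,160)),g[130:160,u].tolist()) if u in(225,310) else None
    col=cv2.getRectSubPix(g,(1,40),(u,145)).ravel().astype(float)
    # lowest bright-to-dark edge
    hit=[i for i in range(5,39) if col[i]>=75 and col[i+1]<75]
    if hit:
        i=hit[-1]; e=125.5+i+(col[i]-75)/(col[i]-col[i+1])
        print(u,round(e,2),"base z.085",(to(ray(c,[u,e],.085))*1e3).round(1),"if z.14",(to(ray(c,[u,e],.14))*1e3).round(1))
hsv=cv2.cvtColor(im,cv2.COLOR_BGR2HSV)
Bw=np.array([[.5494,.0823],[.5634,.0158],[.6303,.0299],[.6162,.0964]])
print("block top corners in cutter",(to(Bw)*1e3).round(1).tolist(), "th",np.degrees(th))
np.savez("cut.npz",C=C,th=th)
E
```

```text
corners [[0.7505, 0.3712], [0.8044, -0.2223], [0.4493, -0.2551], [0.3947, 0.3388]]
sides 0.5959 0.5964 0.3572 0.3567
yaw deg [5.22205401 5.23914638]
C [0.59972016 0.05815915] wire foot cutter [[ 45.92027282 199.73748832]]
215 152.4 base z.085 [[ 86.7 171.2]] if z.14 [[ 75.4 164.6]]
225 rows [130, 131, 132, 133, 134, 135, 136, 137, 138, 139, 140, 141, 142, 143, 144, 145, 146, 147, 148, 149, 150, 151, 152, 153, 154, 155, 156, 157, 158, 159] [45, 46, 46, 47, 26, 25, 25, 23, 27, 25, 26, 25, 44, 50, 100, 107, 102, 118, 120, 125, 160, 74, 65, 69, 51, 28, 26, 26, 27, 25]
225 151.38 base z.085 [[ 86.8 138.7]] if z.14 [[ 75.5 133.2]]
255 147.86 base z.085 [[88.5 41.1]] if z.14 [[77.1 39. ]]
265 146.88 base z.085 [[88.4  8.6]] if z.14 [[77.1  7.7]]
300 144.06 base z.085 [[  86.2 -104.8]] if z.14 [[  75.  -101.8]]
310 rows [130, 131, 132, 133, 134, 135, 136, 137, 138, 139, 140, 141, 142, 143, 144, 145, 146, 147, 148, 149, 150, 151, 152, 153, 154, 155, 156, 157, 158, 159] [44, 43, 42, 44, 43, 39, 78, 142, 144, 144, 146, 155, 101, 69, 67, 75, 33, 25, 29, 26, 26, 25, 40, 44, 44, 45, 45, 42, 45, 45]
310 143.09 base z.085 [[  86.1 -137.2]] if z.14 [[  74.9 -133.1]]
335 140.46 base z.085 [[  86.5 -218.4]] if z.14 [[  75.3 -211.5]]
block top corners in cutter [[-47.9, 28.6], [-40.0, -38.9], [27.9, -30.9], [19.9, 36.6]] th 5.227751464455054
```

The measurements agree with the description:

| Thing | Measured | Given |
|---|---|---|
| Table | 596 x 357 mm, yaw 5.2° | 600 x 360 mm |
| Wire's foot (cutter frame) | (46, 200) | (45, 200) |
| Fence face | x ≈ 75.5 | 60–85 |
| Block top | 68 mm square, centre cutter (-10, -1) | 70 mm square |
| Block turn to the fence | +6.7° | up to 9° |
| Block gap to the fence | 48 mm | 40–75 mm |

To lie along the fence and away from the wire, the block must be tipped towards -y, pushed from its wire side with shut fingers. After that I push it +x with the fingers open.

```bash
cat >> h.py <<'E'
from scipy.spatial.transform import Rotation as Ro
z_=np.load("cut.npz"); C,th=z_["C"],float(z_["th"])
Rc=np.array([[np.cos(th),-np.sin(th)],[np.sin(th),np.cos(th)]])
to=lambda P:(np.atleast_2d(P)[:,:2]-C)@Rc
fro=lambda p:C+Rc@np.array(p,float)
def goal(p,ang):   # world target, wanted tool-x angle (deg); returns shift cm in tool axes, turn
    s=r.read_state(); R=Ro.from_rotvec(s["tcp_rot"]).as_matrix()
    a=np.degrees(np.arctan2(R[1,0],R[0,0]))
    print("tcp",s["ee_pos"].round(4),"cutter mm",(to(s["ee_pos"])*1e3).round(1),"x-ang",a.round(2),"toolz",R[:,2].round(3),"F",s["force"].round(2),"gap",round(s["finger_gap"],4),"t",round(s["time_s"],2))
    d=np.array(p)-s["ee_pos"]
    print(" shift cm (start axes)",(R.T@d*100).round(2),"turn",np.radians(a-ang).round(3))
E
python3 - <<'E'
from h import *
b=np.radians(11.9); ya=np.array([-np.sin(b),np.cos(b)])
p=np.array([.5898,.0561])+.062*ya; print(p,to(p)*1e3)
goal([*p,.30],11.9)
E
```

```text
[0.57701534 0.11676756] [[-17.2702768   60.43336209]]
tcp [ 0.246 -0.574  0.222] cutter mm [[-409.9 -597.3]] x-ang 23.19 toolz [-0.001  0.001 -1.   ] F [-0.78  0.15  0.24] gap 0.0876 t 0.1
 shift cm (start axes) [ 57.63 -50.47  -7.73] turn 0.197
```

Emit:
carry_out(
  deltas=[
    [[0, 0, 0, -4, 0], [0, 0, 0, -4, 0], [0, 4.2, -3.7, 0, 0], [0, 4.2, -3.7, 0, 0], [0, 4.2, -3.7, 0, 0], [0, 4.2, -3.7, 0, 0], [0, 4.2, -3.7, 0, 0], [0, 4.2, -3.7, 0, 0], [0, 4.2, -3.7, 0, 0], [0, 4.2, -3.7, 0, 0], [0, 4.2, -3.7, 0, 0], [0, 4.2, -3.7, 0, 0], [0, 4.2, -3.7, 0, 0], [0, 0, 0, 0, 0.1], [0, 0, 0, 0, 0.1]],
  ],
)

```text
time_s: 1.98
ee_pos: [0.5168, 0.0012, 0.3024]
tcp_rot: [-3.12, -0.311, 0.004]
force: [-0.0, -0.2, -0.3]
finger_gap: 0.0007
```

```bash
python3 - <<'E'
from h import *
goal([.577,.1168,.30],11.9)
E
```

```text
tcp [0.5168 0.0012 0.3024] cutter mm [[-87.7 -49.1]] x-ang 11.37 toolz [-0.003  0.006 -1.   ] F [-0.02 -0.22 -0.35] gap 0.0007 t 1.98
 shift cm (start axes) [  8.18 -10.14   0.28] turn -0.009
```

Emit:
carry_out(
  deltas=[
    [[0, 2.1, -2.6, 0, 0], [0, 2.1, -2.6, 0, 0], [0, 2.1, -2.6, 0, 0], [0, 2.1, -2.6, 0, 0], [0, 0, 0, 0, 0]],
  ],
)

```text
time_s: 2.6
ee_pos: [0.5792, 0.1233, 0.3007]
tcp_rot: [-3.121, -0.309, 0.01]
force: [0.7, 0.2, -0.3]
finger_gap: 0.0005
```

```bash
python3 - <<'E'
from h import *
goal([.577,.1168,.217],11.9)
im=read_camera("scene"); c=get_calibration("scene")
cv2.imwrite("pics/s1.png",cv2.resize(im[60:310,160:460],None,fx=2.4,fy=2.4,interpolation=cv2.INTER_CUBIC))
E
```

```text
tcp [0.5792 0.1233 0.3007] cutter mm [[-14.5  66.8]] x-ang 11.29 toolz [-0.007  0.005 -1.   ] F [ 0.74  0.21 -0.26] gap 0.0005 t 2.6
 shift cm (start axes) [-0.29  0.65  8.37] turn -0.011
```

View pics/s1.png

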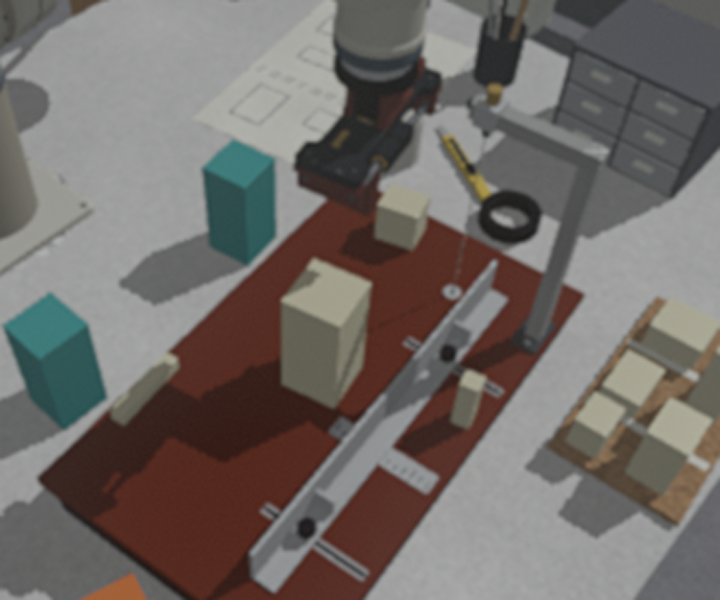

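The scene view shows the shut gripper above the gap between the block (crop 325,330) and the wire's foot (452,291), clear of the bow. Next I lower it beside the block's top, then push.

Emit:
carry_out(
  deltas=[
    [[0, -0.3, 0, 2.8, 0], [0, 0, 0, 2.8, 0], [0, 0, 0, 2.8, 0], [0, 0, 0, 0, 0]],
  ],
)

```text
time_s: 3.15
ee_pos: [0.5728, 0.1183, 0.2148]
tcp_rot: [-3.123, -0.304, 0.013]
force: [-0.9, -0.2, -0.4]
finger_gap: 0.0003
```

```bash
python3 - <<'E'
from h import *
goal([.5898+.206*.013,.0561-.978*.013,.217],11.9)
E
```

```text
tcp [0.5728 0.1183 0.2148] cutter mm [[-21.3  62.4]] x-ang 11.13 toolz [-0.009  0.003 -1.   ] F [-0.87 -0.2  -0.4 ] gap 0.0003 t 3.15
 shift cm (start axes) [ 0.48  7.73 -0.26] turn -0.013
```

Emit:
carry_out(
  deltas=[
    [[0, 0.4, 0.6, -0.3, 0], [0, 0, 0.6, 0, 0], [0, 0, 0.6, 0, 0], [0, 0, 0.6, 0, 0], [0, 0, 0.6, 0, 0], [0, 0, 0.6, 0, 0], [0, 0, 0.6, 0, 0]],
  ],
)

```text
time_s: 4.03
ee_pos: [0.5875, 0.0742, 0.2222]
tcp_rot: [-3.123, -0.303, 0.004]
force: [-0.1, 0.0, -0.5]
finger_gap: 0.0005
```

```bash
python3 - <<'E'
from h import *
goal([.5898+.206*.013,.0561-.978*.013,.217],11.9)
E
```

```text
tcp [0.5875 0.0742 0.2222] cutter mm [[-10.7  17.1]] x-ang 11.07 toolz [-0.003  0.004 -1.   ] F [-0.13  0.02 -0.55] gap 0.0005 t 4.03
 shift cm (start axes) [-0.1   3.13  0.5 ] turn -0.014
```

Emit:
carry_out(
  deltas=[
    [[0, 0, 0.6, 0.1, 0], [0, 0, 0.6, 0.1, 0], [0, 0, 0.6, 0, 0], [0, 0, 0.6, 0, 0], [0, 0, 0.6, 0, 0], [0, 0, 0, 0, 0], [0, 0, 0, 0, 0]],
  ],
)

```text
time_s: 4.9
ee_pos: [0.5936, 0.0423, 0.2196]
tcp_rot: [-3.123, -0.302, 0.005]
force: [0.5, -0.4, -0.1]
finger_gap: 0.0003
```

```bash
python3 - <<'E'
from h import *
goal([.5898+.206*.013,.0561-.978*.013,.217],11.9)
im=read_camera("scene")
cv2.imwrite("pics/s2.png",cv2.resize(im[60:310,160:460],None,fx=2.4,fy=2.4,interpolation=cv2.INTER_CUBIC))
E
```

```text
tcp [0.5936 0.0423 0.2196] cutter mm [[ -7.5 -15.3]] x-ang 11.04 toolz [-0.003  0.004 -1.   ] F [ 0.54 -0.44 -0.1 ] gap 0.0003 t 4.9
 shift cm (start axes) [-0.09 -0.13  0.26] turn -0.015
```

View pics/s2.png

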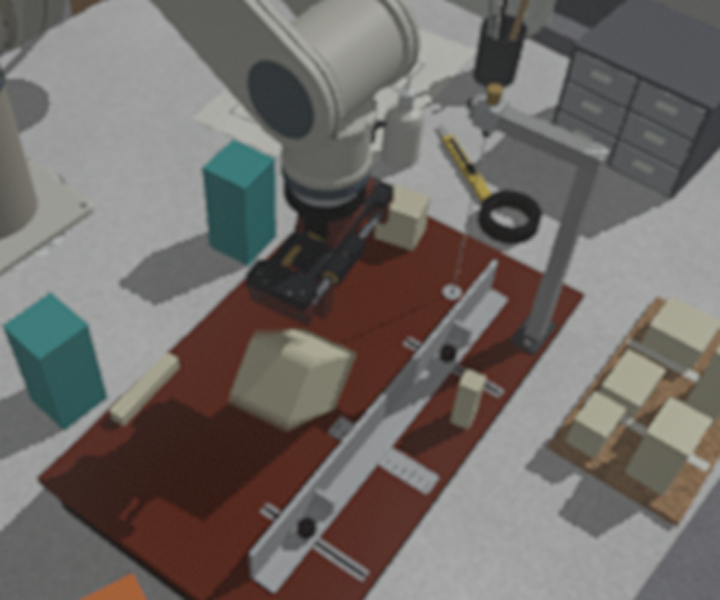

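The block has passed the tipping point and is falling along the fence, away from the wire. I back off up and towards the robot, then look.

Emit:
carry_out(
  deltas=[
    [[0, 0, -0.5, -4, 0], [0, 0, 0, -4, 0], [0, -5, 0, 0, 0], [0, -5, 0, 0, 0], [0, -5, 0, 0, 0], [0.9, -5, 0, 0, 0], [0.9, 0, 0, 0, 0]],
  ],
)

```text
time_s: 5.82
ee_pos: [0.3911, 0.0091, 0.3023]
tcp_rot: [-3.123, -0.306, 0.003]
force: [0.5, -0.7, 0.1]
finger_gap: 0.0167
```

```bash
python3 - <<'E'
from h import *
goal([.5,.0,.3],5.23)
im=read_camera("top")
cv2.imwrite("pics/t2.png",cv2.resize(im[95:245,165:375],None,fx=3.8,fy=3.8,interpolation=cv2.INTER_CUBIC)); cv2.imwrite("pics/t2raw.png",im)
E
```

```text
tcp [0.3911 0.0091 0.3023] cutter mm [[-212.2  -29.8]] x-ang 11.2 toolz [-0.002  0.004 -1.   ] F [ 0.52 -0.68  0.08] gap 0.0167 t 5.83
 shift cm (start axes) [10.51  3.01  0.2 ] turn 0.104
```

View pics/t2.png

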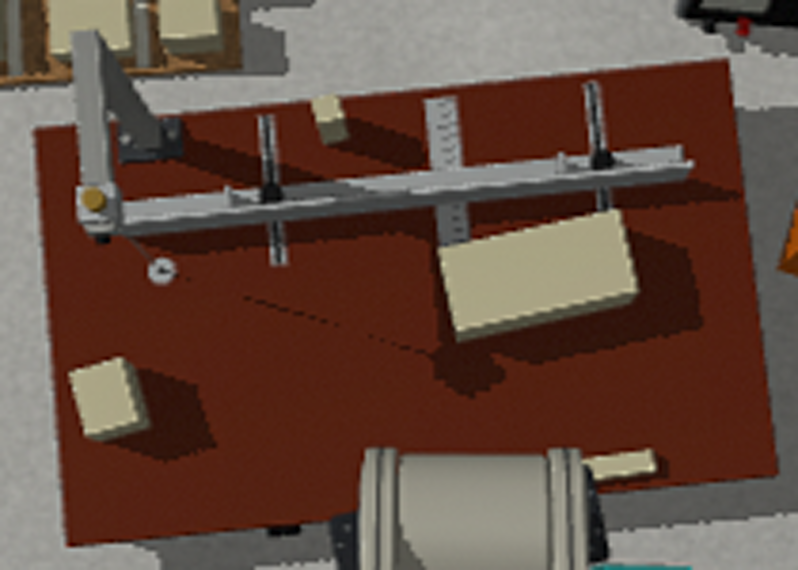

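The block now lies on its side. Its top face is at crop (439,247), (616,210), (636,292), (458,330), well right of the wire, and nothing else has moved.

```bash
python3 - <<'E'
from h import *
im=cv2.imread("pics/t2raw.png"); c=get_calibration("top")
hsv=cv2.cvtColor(im,cv2.COLOR_BGR2HSV)
g=((hsv[...,0]>15)&(hsv[...,0]<40)&(hsv[...,1]>30)&(hsv[...,2]>130)).astype(np.uint8)*255
g[:140]=0;g[190:]=0;g[:,:255]=0;g[:,350:]=0
b=max(cv2.findContours(g,cv2.RETR_EXTERNAL,cv2.CHAIN_APPROX_NONE)[0],key=cv2.contourArea)
rc=cv2.minAreaRect((to(ray(c,b[:,0],.155))*1e3).astype(np.float32))
print(rc,cv2.boxPoints(rc).round(1).tolist())
m=np.array(rc[0])/1e3; p=fro([-.105,m[1]]); print("start",p)
goal([*p,.26],5.23)
E
```

```text
((3.389261245727539, -111.78277587890625), (68.39021301269531, 149.32301330566406), 6.887716293334961) [[-39.5, -41.79999923706055], [-21.600000381469727, -190.0], [46.29999923706055, -181.8000030517578], [28.399999618530273, -33.599998474121094]]
start [ 0.505342   -0.06272572]
tcp [0.3932 0.0093 0.3028] cutter mm [[-210.2  -29.9]] x-ang 11.21 toolz [-0.     0.004 -1.   ] F [0.89 0.15 0.77] gap 0.0211 t 5.88
 shift cm (start axes) [9.6  9.26 4.25] turn 0.104
```

Emit:
carry_out(
  deltas=[
    [[1, 3.2, 3.1, 0, 0], [1, 3.2, 3.1, 0, 0], [1, 3.2, 3.1, 0, 0], [1, 0, 0, 0, 0.1], [1, 0, 0, 0, 0]],
  ],
)

```text
time_s: 6.5
ee_pos: [0.5167, -0.0649, 0.3031]
tcp_rot: [-3.134, -0.151, -0.01]
force: [0.3, 0.2, -0.5]
finger_gap: 0.0707
```

```bash
python3 - <<'E'
from h import *
p=fro([-.09,-.112]); goal([*p,.115],5.23)
E
```

```text
tcp [ 0.5167 -0.0649  0.3031] cutter mm [[ -93.9 -115. ]] x-ang 5.53 toolz [ 0.006  0.004 -1.   ] F [ 0.29  0.22 -0.46] gap 0.0707 t 6.5
 shift cm (start axes) [ 0.27 -0.23 18.81] turn 0.005
```

Emit:
carry_out(
  deltas=[
    [[1, 0, -0.2, 4, 0], [1, 0, 0, 4, 0], [1, 0, 0, 4, 0], [1, 0, 0, 3.5, 0], [1, 0, 0, 2, 0], [1, 0, 0, 0, 0]],
  ],
)

```text
time_s: 7.25
ee_pos: [0.5235, -0.0602, 0.1239]
tcp_rot: [-3.134, -0.178, -0.02]
force: [0.6, 0.3, 1.0]
finger_gap: 0.0877
```

```bash
python3 - <<'E'
from h import *
p=fro([-.0045,-.112]); goal([*p,.115],5.23)
E
```

```text
tcp [ 0.5235 -0.0602  0.1239] cutter mm [[ -86.7 -110.9]] x-ang 6.5 toolz [ 0.012  0.003 -1.   ] F [0.6  0.3  0.97] gap 0.0877 t 7.25
 shift cm (start axes) [8.2  0.29 0.99] turn 0.022
```

Emit:
carry_out(
  deltas=[
    [[1, 0.7, 0.1, 0.4, 0.02], [1, 0.7, 0.1, 0.4, 0], [1, 0.7, 0, 0, 0], [1, 0.7, 0, 0, 0], [1, 0.6, 0, 0, 0], [1, 0.6, 0, 0, 0], [1, 0.6, 0, 0, 0]],
  ],
)

```text
time_s: 8.12
ee_pos: [0.5758, -0.0575, 0.1197]
tcp_rot: [-3.136, -0.148, -0.03]
force: [-0.8, -0.2, -0.1]
finger_gap: 0.0879
```

```bash
python3 - <<'E'
from h import *
p=fro([-.0045,-.112]); goal([*p,.115],5.23)
E
```

```text
tcp [ 0.5758 -0.0575  0.1197] cutter mm [[ -34.4 -113. ]] x-ang 5.4 toolz [ 0.019  0.003 -1.   ] F [-0.82 -0.2  -0.15] gap 0.0879 t 8.12
 shift cm (start axes) [ 2.98 -0.09  0.52] turn 0.003
```

Emit:
carry_out(
  deltas=[
    [[1, 0.5, 0, 0.1, 0], [1, 0.5, 0, 0.1, 0], [1, 0.4, 0, 0.1, 0], [1, 0.4, 0, 0, 0], [1, 0.3, 0, 0, 0], [1, 0, 0, 0, 0]],
  ],
)

```text
time_s: 8.88
ee_pos: [0.5982, -0.0554, 0.1166]
tcp_rot: [-3.136, -0.148, -0.029]
force: [0.1, 0.2, 0.3]
finger_gap: 0.0878
```

```bash
python3 - <<'E'
from h import *
p=fro([-.0045,-.112]); goal([*p,.115],5.23)
im=read_camera("top")
cv2.imwrite("pics/t3.png",cv2.resize(im[95:245,165:375],None,fx=3.8,fy=3.8,interpolation=cv2.INTER_CUBIC)); cv2.imwrite("pics/t3raw.png",im)
E
```

```text
tcp [ 0.5982 -0.0554  0.1166] cutter mm [[ -11.9 -112.9]] x-ang 5.4 toolz [ 0.018  0.003 -1.   ] F [0.08 0.21 0.32] gap 0.0878 t 8.88
 shift cm (start axes) [ 0.73 -0.09  0.18] turn 0.003
```

View pics/t3.png

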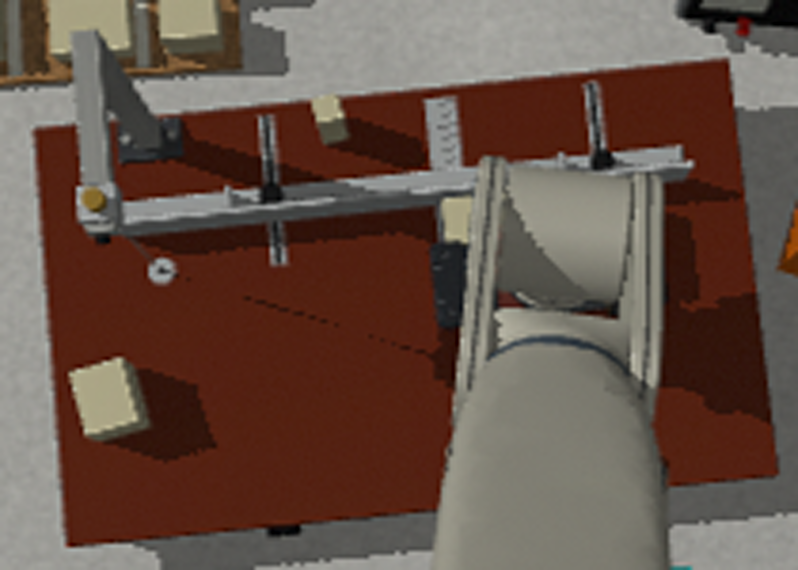

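The block's visible corner at crop (443,200) has come close to the fence, with no contact force yet. I go on in small steps and watch the force.

Emit:
carry_out(
  deltas=[
    [[1, 0.25, 0, 0.05, 0], [1, 0.25, 0, 0, 0], [1, 0.2, 0, 0, 0]],
  ],
)

```text
time_s: 9.3
ee_pos: [0.6051, -0.0547, 0.1163]
tcp_rot: [-3.136, -0.148, -0.028]
force: [0.5, -0.7, -0.5]
finger_gap: 0.0874
```

Emit:
carry_out(
  deltas=[
    [[1, 0.2, 0, 0, 0], [1, 0.2, 0, 0, 0]],
  ],
)

```text
time_s: 9.55
ee_pos: [0.6066, -0.0544, 0.1159]
tcp_rot: [-3.136, -0.147, -0.019]
force: [-9.4, -1.3, 5.6]
finger_gap: 0.0883
```

The force rises to 9 N at the expected depth, so the block is against the fence. I back away square to the fence.

Emit:
carry_out(
  deltas=[
    [[1, -0.3, 0, 0, 0], [1, -0.8, 0, 0, 0], [1, -2, 0, 0, 0], [1, -3, 0, 0, 0], [1, 0, 0, -4, 0], [1, 0, 0, -5, 0], [1, 0, 0, -5, 0], [1, -5, 0, -3, 0], [1, -5, 0, 0, 0], [1, -5, 0, 0, 0], [1, 0, 0, 0, 0]],
  ],
)

```text
time_s: 10.92
ee_pos: [0.387, -0.0751, 0.2882]
tcp_rot: [-3.137, -0.149, -0.03]
force: [0.5, -0.2, 0.5]
finger_gap: 0.0877
```

```bash
python3 - <<'E'
from h import *
goal([.4,0,.3],5.23)
for n in("scene","top"):
    im=read_camera(n); cv2.imwrite(f"pics/{n}4raw.png",im)
    o=im[95:245,165:375] if n=="top" else im[100:310,160:460]
    cv2.imwrite(f"pics/{n}4.png",cv2.resize(o,None,fx=3.8 if n=="top" else 2.6,fy=3.8 if n=="top" else 2.6,interpolation=cv2.INTER_CUBIC))
c=get_calibration("top")
hsv=cv2.cvtColor(im,cv2.COLOR_BGR2HSV)
g=((hsv[...,0]>15)&(hsv[...,0]<40)&(hsv[...,1]>30)&(hsv[...,2]>130)).astype(np.uint8)*255
g[:135]=0;g[190:]=0;g[:,:255]=0;g[:,350:]=0
b=max(cv2.findContours(g,cv2.RETR_EXTERNAL,cv2.CHAIN_APPROX_NONE)[0],key=cv2.contourArea)
rc=cv2.minAreaRect((to(ray(c,b[:,0],.155))*1e3).astype(np.float32))
print(rc,cv2.boxPoints(rc).round(1).tolist())
E
```

```text
tcp [ 0.387  -0.0751  0.2882] cutter mm [[-224.  -113.3]] x-ang 5.44 toolz [ 0.019  0.001 -1.   ] F [ 0.52 -0.17  0.45] gap 0.0877 t 10.93
 shift cm (start axes) [ 2.03 -7.35 -1.15] turn 0.004
((43.18143081665039, -115.05497741699219), (68.7415542602539, 149.0744171142578), 0.15609349310398102) [[8.600000381469727, -40.599998474121094], [9.0, -189.6999969482422], [77.80000305175781, -189.5], [77.30000305175781, -40.400001525878906]]
```

View pics/top4.png

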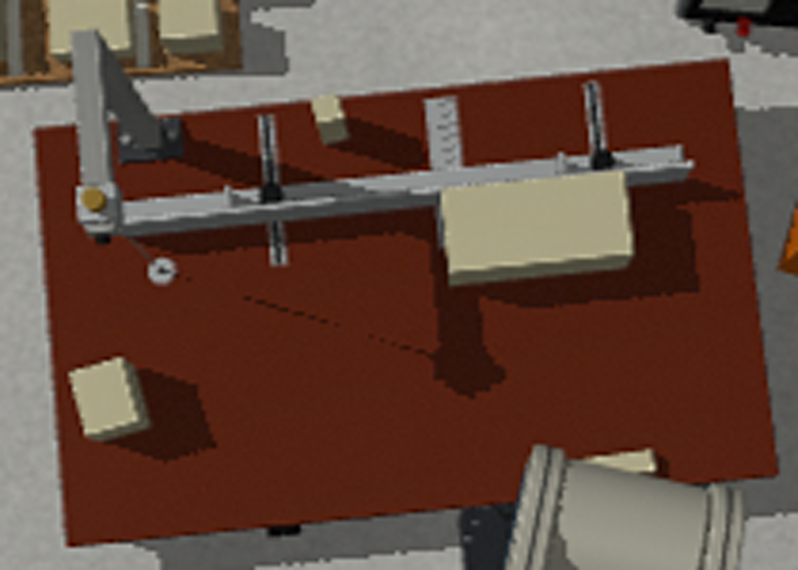

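View pics/scene4.png

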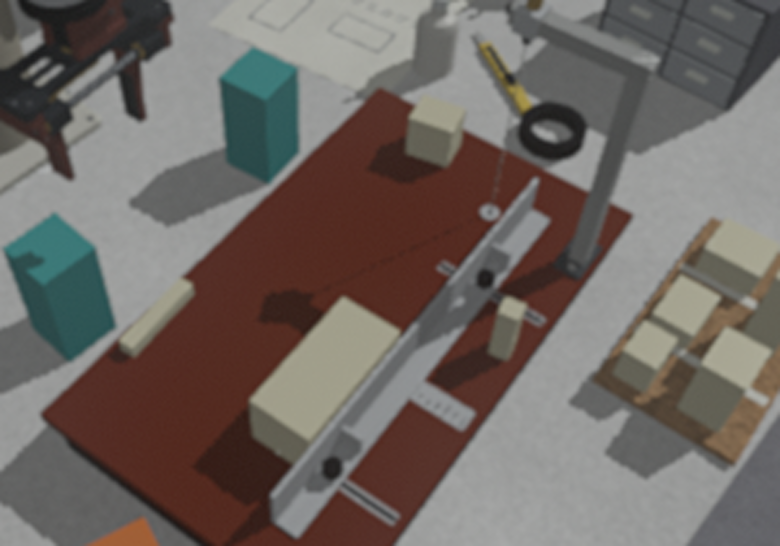

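Both views show the block lying flat along the fence with no visible gap, turned 0.16° to it. It spans y = -190 to -40, with the wire at y = +200. The stub, strip, gauge and wire are where they were, and the gripper is clear.

```bash
python3 -c "
from cell import r
r.close_job()"
```

```text
the job is handed in; nothing more can be done
```

The block lies on its side flush along the fence, and the job is handed in at about 11 s of the 45 s allowed. I tipped it over away from the wire with the shut fingers near its top. Then I pushed it square against the fence with the open fingers until the force rose to about 9 N, and backed off.

**Last checks:**
- **Fit to the fence:** the block is turned 0.16° to the fence. Its far face measured x ≈ 77.5 mm, against 75–77 mm for the fence face. That 1–2 mm disagreement is within the camera's accuracy, and no gap was visible in either view.
- **Position:** it spans y = -190 to -40 mm, wholly on the table and about 240 mm right of the wire.
- **Surroundings:** the wire, bow, stub and gauge looked unmoved, as did the strip, glue, tape and knife. The chunk and the screwdriver were outside the last pictures, so I did not recheck them; the arm did not work near them.
- **Robot:** the gripper was clear of everything at hand-in.

No check failed.

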